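# Slide a ferrule along the rail into the corner pocket of the nest

## Robot

A 6-joint arm with a two-finger parallel gripper is mounted at the origin on the work surface; the furniture and walls round the work are solid. World frame = base frame: x ahead of the robot, y to its left, z up, the work surface at z = 0. Lengths are in m, angles in degrees, forces in N, time in s.
With the tool pointing down it reaches from about 0.4 to 0.825 m from the base axis. Payload 7 kg.
Tool frame: the origin (TCP) lies midway between the tips of the shut fingers; the grasp point (between the pads) lies 19 mm behind it; z points along the fingers, y is the line along which they close (so a half turn about z gives the same grasp; the last joint's range is limited). The gripper opens to 88 mm and grips with 3 to 60 N. Pads are 19 mm wide; open, the fingers measure 130 mm over their backs; the gripper's body (78 mm by 193 mm) begins 47 mm behind the grasp point.
Start: joints at [87.038, 20.546, 0.682, 0, -70.136, -16.507], TCP at [0.225, 0.636, 0.227] pointing down, gripper open.
Joint ranges: [-176.03, 176.03], [-82.01, 121.73], [-58.28, 71.71], [-173.87, 95.51], [-174.79, -0.11], [-173.66, 173.66]. Speed limits (degrees/s): [136.94, 136.94, 172.46, 180, 180, 180].

## Interface

Orientations are given as a 3x3 rotation matrix whose columns are the frame's x, y, z axes.
In Python, from rig import robot gives the robot as it stands. Calls block until the motion is done:
- robot.goto(position, orientation): joint-space move of the TCP to a pose.
- robot.servo_line(position, ori=None, speed=0.15): straight line of the TCP; ori=None keeps the orientation; speed is the mean speed in m/s.
- robot.movej(angles): joint-space move.
- robot.move_gripper(opening): opening from 0.0 (shut) to 1.0 (fully open); the grip force is fixed at half the most; returns when the fingers have stopped.
- robot.dwell(seconds).
- robot.ik(position, orientation): joint angles nearest the present ones, or None.
- robot.grab_frame(name): name is "side" or "top" or "wrist"; returns (picture, depth): 420x560x3 uint8, red, green, blue; 420x560 float32, m along the optical axis (not along the pixel's ray), 0 where there is no reading.
- robot.camera_info(name): a dict with "vfov" (degrees; the focal length in pixels is half the picture's height over the tangent of half this angle, whatever the lens; pixels are square), "cx", "cy" (the principal point, pixels), "view" (4x4, takes a point from world to camera coordinates); the wrist camera has in their place "T_tool_cam" (4x4, takes a point from camera to tool coordinates, whose origin is the TCP and whose axes are the flange's). Camera axes: x right, y down, z forward; pixel columns grow to the right and rows downward; lengths in m; the calibration is good to about 2 mm. A picture is of the moment at which its call begins: read the wrist's pose just before it. camera_info takes no time and is no camera call.
A pose or a line that the arm cannot do raises robot.Unreachable and nothing moves.
- robot.job_done(): hands the job in; it is judged then, once.
Readings, each from a call of its own:
- robot.read_t(): time.
- robot.read_qpos(): joint angles.
- robot.read_qvel(): joint speeds.
- robot.read_effort(): joint torques, N m.
- robot.read_position(): TCP position.
- robot.read_tcp_rot(): TCP orientation.
- robot.read_force(): force on the tool from outside, world axes, zero at the start.
- robot.read_ft_torque(): the same for the moment, N m.
- robot.read_grip_width(): opening from 0.0 (shut) to 1.0 (fully open).
- robot.read_finger_force(): force on a finger pad.
Only numpy, scipy, OpenCV 4.12 (cv2) and the standard library are available. Lean on these libraries where they do the work, as an engineer would, in place of code of your own. Each camera call takes 0.05 s, during which the arm holds its last target. There are 200 camera calls.

## Task

Without gripping or lifting it, push the brass-coloured ferrule on the green nest plate back against the steel rail before it crosses the yellow line, then keep it pressed against the rail as you slide it along into the corner pocket, until it stands snug against both the rail and the blue end stop. Then back away; leave the steel-coloured ferrule and everything else where they are.

Things in the scene. Friction and masses are not known exactly. Their poses are not given: they have to be found in the camera images.
- nest: The nest: a green painted steel plate bolted to the bench, x -80 to +60, y -120 to +120 in its own axes, top at z +8 mm; origin on the bench. x points from the open front to the rail, y along the rail away from the pocket, z up. Its place and turn (up to 0.4 rad) differ from run to run; it never moves.
- rail_face (a point): Middle of the steel rail's face, level with the plate's top: nest x +40, y 0, z +8 mm. The rail runs along the whole far edge, 20 mm thick, 22 mm high over the plate, with 4 mm screw heads on top.
- stop_face (a point): Foot of the blue end stop's face, level with the plate's top: nest x +11, y -102, z +8 mm. The stop is 22 mm high and spans x -18 to +40. Beside it a blue lip (12 mm high, x -18 to -6, y -102 to -82) closes the pocket's front, leaving a 46 mm wide mouth between lip and rail.
- line_mid (a point): Middle of the yellow line painted across the plate, 4 mm wide, along nest x: nest x -20, y +10, z +8 mm.
- pocket (a point): Where the centre of the brass-coloured ferrule (half-way up) lies when it touches both rail and end stop: in the nest's axes x +23.8, y -85.8, z +26 mm. Axes as the nest's.
- ferrule_mid (a point): Centre, half-way up, of the brass-coloured ferrule: a loose upright tube 33 mm across and 36 mm high, about 80 g, best pushed below its middle; it slides easily on the plate and rail, which are polished (friction about 0.25). It starts on the plate, clear of the rail, on the far side of the yellow line from the pocket.
- steel_mid (a point): Centre, half-way up, of the steel-coloured ferrule, 33 mm across and 30 mm high, loose; it stands at the front of the plate on the pocket's side of the yellow line, and stays there.
- union_nut: Loose steel union nut, 42x36x22 mm, on the bench to the robot's right; origin under its centre. Stays.
- adapter: Loose brass hydraulic adapter, 31x27x46 mm, on the bench to the robot's right; origin under its centre. Stays.
- tape: Loose orange tape measure, 31x76x61 mm, on the bench to the robot's right; origin under its centre. Stays.

How it is judged (in metres and radians):
On the way:
1. the brass-coloured ferrule stands against the rail, still before the yellow line (x of ferrule_mid in the frame of nest above 0.0208 m and y of ferrule_mid in the frame of nest above 0.002 m and angle between ferrule_mid's own z axis and vertical below 0.15 rad), for 0.1 s.
At the end, for the whole second after the job is handed in: The brass-coloured ferrule stands upright and at rest on the plate in the corner pocket, within 3 mm of touching both the rail and the end stop, and the robot touches nothing (x of ferrule_mid in the frame of pocket between -0.003 and 0.003 m and y of ferrule_mid in the frame of pocket between -0.003 and 0.003 m and z of ferrule_mid in the frame of pocket below 0.003 m and angle between ferrule_mid's own z axis and vertical below 0.08 rad and linear speed of brass_ferrule below 0.02 m/s).
It fails at once if the brass-coloured ferrule is lifted more than 6 mm (z of ferrule_mid in the frame of nest above 0.032 m).
It fails at once if the brass-coloured ferrule is tipped by more than 20 degrees (angle between ferrule_mid's own z axis and vertical above 0.35 rad).
It fails at once if beyond the yellow line the brass-coloured ferrule comes more than 6 mm off the rail (y of ferrule_mid in the frame of nest below 0.004 m and x of ferrule_mid in the frame of nest below 0.0178 m).
It fails at once if the steel-coloured ferrule is moved by more than 8 mm (distance of steel_mid from where it was at the start of the episode above 0.008 m).
It fails at once if the union nut, the adapter or the tape measure is moved by more than 8 mm (distance of any of union_nut, adapter, tape from where it was at the start of the episode above 0.008 m).
It also fails if it takes over 43 s, if anything falls off the work surface, if the arm or the gripper's body presses on something with over 40 N, if the wrist force passes 120 N, or if a joint passes its speed limit or range.

## Working session

There is one attempt and no reset: what is moved stays moved. The work goes in short steps, each a Python script; the robot and the scene stay as the last script left them, time stands still between calls to the robot, and variables do not carry over. Pictures are saved under pics/ and viewed, at most 10 in all, crops included, and the job is handed in when it is done.

```bash
ls; mkdir -p pics
python3 - <<'E'
from rig import robot
import cv2,numpy as np
for n in ("top","side"):
    p,d=robot.grab_frame(n); cv2.imwrite(f"pics/{n}0.png",p[:,:,::-1]); np.savez(f"{n}0.npz",p=p,d=d)
    print(n,robot.camera_info(n))
print(robot.camera_info("wrist")); print(robot.read_t(),robot.read_tcp_rot())
E
```

```text
pics
top {'vfov': 47.48892198747119, 'cx': 269.9064503001394, 'cy': 213.4847913849999, 'view': array([[ 2.62735861e-03, -9.99900667e-01, -1.38474982e-02,
        -5.83478003e-03],
       [-9.86437041e-01, -3.18830412e-04, -1.64139765e-01,
         4.85962726e-01],
       [ 1.64119046e-01,  1.40909392e-02, -9.86339893e-01,
         1.19398512e+00],
       [ 0.00000000e+00,  0.00000000e+00,  0.00000000e+00,
         1.00000000e+00]])}
side {'vfov': 52.53249615740471, 'cx': 279.72032705491006, 'cy': 217.60375986554646, 'view': array([[-0.87520455, -0.4836478 , -0.01008924,  0.43723608],
       [-0.29631997,  0.55247011, -0.7790836 ,  0.19186286],
       [ 0.38237607, -0.67886787, -0.62683886,  0.72116714],
       [ 0.        ,  0.        ,  0.        ,  1.        ]])}
{'vfov': 64.19123537881649, 'cx': 279.8486817470874, 'cy': 207.8464406412322, 'T_tool_cam': array([[-4.26919094e-05, -9.52209586e-01, -3.05445417e-01,
         8.38967488e-02],
       [ 9.99999831e-01, -2.17899880e-04,  5.39521772e-04,
         3.25183949e-04],
       [-5.80294323e-04, -3.05445342e-01,  9.52209434e-01,
        -1.58939108e-01],
       [ 0.00000000e+00,  0.00000000e+00,  0.00000000e+00,
         1.00000000e+00]])}
0.1 [[ 9.42777136e-01 -3.33423350e-01 -3.76250333e-04]
 [-3.33423529e-01 -9.42775936e-01 -1.51165721e-03]
 [ 1.49302051e-04  1.55060657e-03 -9.99998787e-01]]
```

View pics/top0.png

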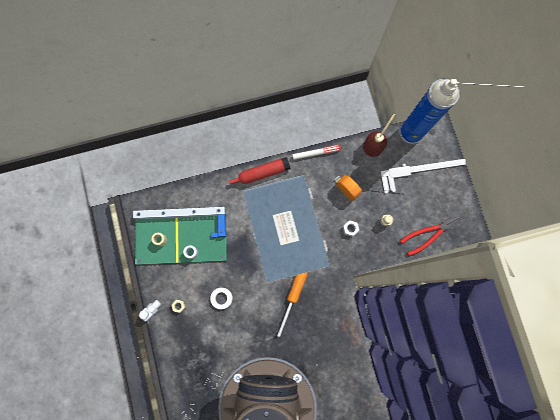

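View pics/side0.png

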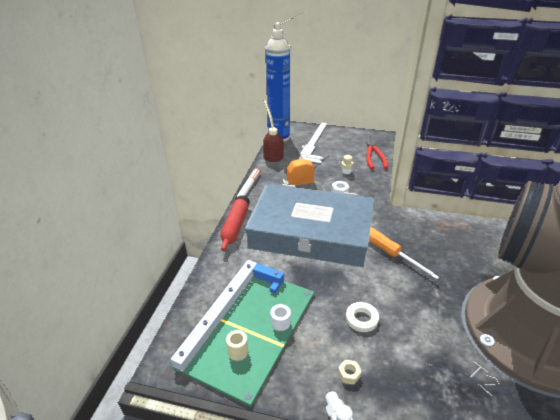

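The top view shows the green nest at about (135–228, 208–265). The rail is along its far edge, the blue stop and lip are at (220, 228), the brass ferrule is at (158, 239), the yellow line is at u≈178, and the steel ferrule is at (190, 252). The side view agrees, with the toolbox just beyond the pocket end. Next I'll measure these.

```bash
cat > h.py <<'E'
import numpy as np,cv2
from rig import robot
def cam(n,T_wt=None):
    c=robot.camera_info(n); f=210/np.tan(np.radians(c["vfov"]/2))
    M=np.linalg.inv(c["view"]) if "view" in c else T_wt@c["T_tool_cam"]
    return f,c["cx"],c["cy"],M
def tool():
    T=np.eye(4); T[:3,:3]=robot.read_tcp_rot(); T[:3,3]=robot.read_position(); return T
def cast(C,uv,z):
    f,cx,cy,M=C; uv=np.atleast_2d(uv).astype(float)
    r=np.c_[(uv[:,0]-cx)/f,(uv[:,1]-cy)/f,np.ones(len(uv))]@M[:3,:3].T
    return M[:3,3]+r*((z-M[2,3])/r[:,2])[:,None]
def cloud(C,d):
    f,cx,cy,M=C; v,u=np.mgrid[:d.shape[0],:d.shape[1]]
    return np.stack([(u-cx)/f*d,(v-cy)/f*d,d],-1)@M[:3,:3].T+M[:3,3]
E
python3 - <<'E'
from h import *
for n in("top","side"):
    z=np.load(n+"0.npz");p,d=z["p"],z["d"];C=cam(n);P=cloud(C,d)
    H=cv2.cvtColor(p,cv2.COLOR_RGB2HSV)
    def reg(name,lo,hi,zmin,zmax):
        m=cv2.inRange(H,np.array(lo),np.array(hi))>0
        m&=(d>0)&(P[...,2]>zmin)&(P[...,2]<zmax)&(P[...,0]>.25)&(P[...,0]<.6)&(P[...,1]>.08)&(P[...,1]<.45)
        k,l,s,c=cv2.connectedComponentsWithStats(m.astype(np.uint8))
        for i in np.argsort(-s[1:,4])[:3]+1:
            q=P[l==i]; 
            if len(q)>8: print(n,name,len(q),c[i].round(),np.median(q,0).round(4),q.min(0).round(3),q.max(0).round(3))
        return m
    g=reg("green",(60,80,30),(90,255,255),-.01,.02)
    v,u=np.nonzero(g); W=cast(C,np.c_[u,v],.008)[:,:2]
    r=cv2.minAreaRect((W*1000).astype(np.float32)); print("rect",r)
    reg("yellow",(22,120,90),(34,255,255),-.01,.02)
    reg("blue",(100,120,40),(125,255,255),.005,.06)
    reg("tops",(0,0,0),(179,255,255),.034,.055)
    reg("rail",(0,0,120),(179,60,255),.022,.036)
z=np.load("top0.npz");P=cloud(cam("top"),z["d"])
q=P[180:275,250:322].reshape(-1,3);q=q[q[:,2]>.03];print("box",q.min(0),q.max(0),np.median(q[:,2]))
E
```

```text
top green 1755 [201. 239.] [0.423  0.1757 0.008 ] [ 0.362  0.11  -0.004] [0.485 0.24  0.016]
top green 1606 [155. 241.] [0.4149 0.3016 0.008 ] [ 0.357  0.243 -0.001] [0.48  0.354 0.017]
top green 30 [190. 252.] [0.3887 0.2041 0.0089] [0.381 0.197 0.004] [0.397 0.21  0.013]
rect ((421.76409912109375, 231.16102600097656), (119.98963165283203, 240.28602600097656), 2.6914758682250977)
top yellow 88 [176. 240.] [0.4218 0.2417 0.0086] [ 0.362  0.238 -0.   ] [0.48  0.246 0.014]
top blue 202 [220. 227.] [0.4521 0.1228 0.0283] [0.428 0.113 0.005] [0.487 0.149 0.037]
top tops 88 [157. 239.] [0.4195 0.283  0.0437] [0.406 0.267 0.035] [0.435 0.3   0.05 ]
top tops 72 [189. 251.] [0.3888 0.2022 0.0383] [0.373 0.186 0.034] [0.404 0.218 0.044]
top rail 663 [178. 212.] [0.4915 0.2345 0.03  ] [0.478 0.115 0.022] [0.506 0.354 0.036]
top rail 10 [195. 250.] [0.3911 0.1872 0.0318] [0.384 0.185 0.023] [0.4   0.19  0.036]
side green 3989 [233. 365.] [0.4084 0.3087 0.0088] [0.357 0.241 0.002] [0.48  0.353 0.012]
side green 2863 [268. 308.] [0.4242 0.1798 0.009 ] [0.362 0.107 0.002] [0.486 0.239 0.013]
rect 
[... 213 characters left out ...]
. 276.] [0.4502 0.1285 0.0259] [0.428 0.11  0.009] [0.485 0.15  0.033]
side tops 300 [236. 341.] [0.4199 0.2841 0.0437] [0.405 0.267 0.034] [0.437 0.299 0.048]
side tops 179 [280. 313.] [0.3867 0.2017 0.0385] [0.372 0.183 0.034] [0.404 0.217 0.042]
side tops 18 [204. 321.] [0.4896 0.2743 0.0346] [0.486 0.27  0.034] [0.494 0.278 0.037]
side rail 1574 [212. 315.] [0.4888 0.2561 0.0306] [0.476 0.113 0.022] [0.507 0.354 0.036]
side rail 112 [238. 351.] [0.4104 0.2936 0.0288] [0.405 0.273 0.022] [0.43  0.299 0.036]
side rail 97 [280. 322.] [0.3806 0.213  0.0285] [0.372 0.197 0.022] [0.399 0.216 0.036]
box [ 0.28343126 -0.13467228  0.03040382] [0.57163798 0.04614139 1.25736017] 0.05726742719807987
```

```bash
cat >> h.py <<'E'
TH=np.radians(2.69); O=np.array([.4418,.2321])
def w(x,y,z): # nest mm -> world m
    c,s=np.cos(TH),np.sin(TH); return [O[0]+(c*x-s*y)/1e3,O[1]+(s*x+c*y)/1e3,z/1e3]
def nst(p):
    c,s=np.cos(TH),np.sin(TH); d=np.atleast_2d(p)[:,:2]-O; return np.c_[d@[c,s],d@[-s,c]]*1e3
def rot(ang,sg=1): # tool y along nest angle ang (deg), times sg; z down
    a=np.radians(ang)+TH; y=sg*np.array([np.cos(a),np.sin(a),0]); z=np.array([0,0,-1.]); return np.c_[np.cross(y,z),y,z]
E
python3 - <<'E'
from h import *
for sg in(1,-1):
    for ang,p in((0,(-75,52,60)),(0,(-75,52,13)),(0,(-14,52,13)),(-45,(-30,100,13)),(-45,(-8,-55,13)),(-45,(-40,-20,60))):
        q=robot.ik(w(*p),rot(ang,sg)); print(sg,ang,p,None if q is None else np.round(q))
print(robot.read_force(),robot.read_t())
E
```

```text
1 0 (-75, 52, 60) [ 62.  11. -38.   0. -41. 120.]
1 0 (-75, 52, 13) [ 62.  16. -41.   0. -33. 120.]
1 0 (-14, 52, 13) [ 56.  20. -34.   0. -36. 127.]
1 -45 (-30, 100, 13) [ 61.  20. -33.   0. -37.  77.]
1 -45 (-8, -55, 13) [ 46.  17. -40.   0. -34.  92.]
1 -45 (-40, -20, 60) [ 53.  11. -39.   0. -41.  85.]
-1 0 (-75, 52, 60) [ 62.  11. -38.   0. -41. -60.]
-1 0 (-75, 52, 13) [ 62.  16. -41.   0. -33. -60.]
-1 0 (-14, 52, 13) [ 56.  20. -34.   0. -36. -53.]
-1 -45 (-30, 100, 13) [  61.   20.  -33.    0.  -37. -103.]
-1 -45 (-8, -55, 13) [ 46.  17. -40.   0. -34. -88.]
-1 -45 (-40, -20, 60) [ 53.  11. -39.   0. -41. -95.]
[ 0.29303409 -0.34156607  0.47568241] 0.1
```

Run:
```python
from h import *
robot.move_gripper(0.0); t=robot.read_t()
robot.goto(w(-72,52,90),rot(0,-1)); print(t,robot.read_t(),robot.read_position(),w(-72,52,90))
T=tool(); p,d=robot.grab_frame("wrist"); np.savez("w0.npz",p=p,d=d,T=T); cv2.imwrite("pics/w0.png",p[:,:,::-1])
C=cam("wrist",np.eye(4)); P=cloud(C,d)  # tool coords
for a,b in((-.005,.003),(-.015,-.005),(-.03,-.015),(-.05,-.03)):
    m=(d>0)&(P[...,2]>a)&(P[...,2]<b)&(abs(P[...,0])<.05)&(abs(P[...,1])<.07); q=P[m]; print(a,len(q), q.min(0).round(4) if len(q) else'',q.max(0).round(4) if len(q) else '')
print(robot.read_force(),robot.read_grip_width())
```

```text
1.525 3.0333 [0.36788866 0.28194839 0.09047801] [np.float64(0.3674388683783248), np.float64(0.2806635882523511), 0.09]
-0.005 54 [ 0.01   -0.0135 -0.0049] [ 0.0116  0.0112 -0.0004]
-0.015 559 [ 0.0098 -0.0166 -0.015 ] [ 0.0126  0.0153 -0.005 ]
-0.03 547 [ 0.004  -0.0165 -0.03  ] [ 0.0126  0.0152 -0.015 ]
-0.05 668 [-0.0094 -0.006  -0.0482] [ 0.0124  0.0047 -0.03  ]
[-0.07149849  0.86357265 -0.04734785] 0.004467403077894556
```

View pics/w0.png

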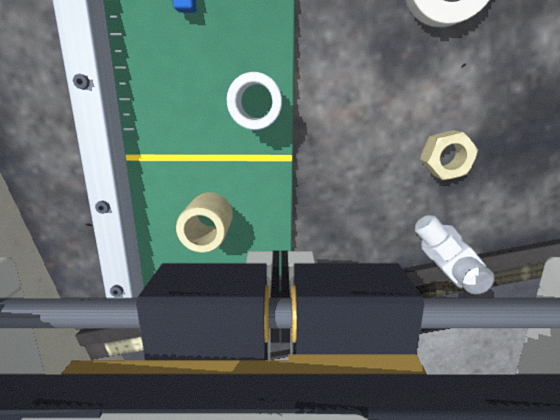

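The wrist view shows the brass ferrule's top ring at (203, 230), the yellow line at row 157, the steel ferrule at (254, 100), and shut fingertips measuring about ±16 × ±10 mm. I'll check the ferrule's position with this view, then push it to the rail.

```bash
cat >> h.py <<'E'
def ferr(zf="w",name="wrist"):
    T=tool(); p,d=robot.grab_frame(name); np.savez(zf+".npz",p=p,d=d,T=T); return p,d,ringfit(p,d,cam(name,T))
def ringfit(p,d,C):
    P=cloud(C,d); H=cv2.cvtColor(p,cv2.COLOR_RGB2HSV); N=nst(P.reshape(-1,3)).reshape(*d.shape,2)
    m=(d>0)&(P[...,2]>.040)&(P[...,2]<.048)&(H[...,1]>35)&(H[...,0]<40)&(N[...,0]>-60)&(N[...,0]<38)&(N[...,1]>-100)&(N[...,1]<90)
    k,l,s,c=cv2.connectedComponentsWithStats(m.astype(np.uint8)); i=1+np.argmax(s[1:,4]); v,u=np.nonzero(l==i)
    W=nst(cast(C,np.c_[u,v],.044)); cc,r=cv2.minEnclosingCircle(W.astype(np.float32)); return np.round(cc,1),round(r,1),len(u)
E
python3 - <<'E'
from h import *
z=np.load("w0.npz"); print(ringfit(z["p"],z["d"],cam("wrist",z["T"])))
H=cv2.cvtColor(z["p"],cv2.COLOR_RGB2HSV); C=cam("wrist",z["T"])
m=cv2.inRange(H,(22,120,90),(34,255,255)); v,u=np.nonzero(m); W=nst(cast(C,np.c_[u,v],.008)); print("yellow",np.median(W,0),W.min(0),W.max(0))
E
```

```text
(array([-18.9,  49.3]), 16.9, 1096)
yellow [-37.13209967 183.03491866] [-199.59468693    6.31586538] [121.15672727 202.25609094]
```

Run:
```python
from h import *
R=rot(0,-1)
robot.servo_line(w(-72,51,13),R,.1); f0=np.array(robot.read_force())
robot.servo_line(w(-14,51,13),R,.05); print(robot.read_t(),robot.read_force()-f0,nst(robot.read_position()),robot.read_position()[2])
n=np.array(w(1,0,0))-w(0,0,0); n/=np.linalg.norm(n)
for x in np.arange(-13,-2,1.):
    robot.servo_line(w(x,51,13),R,.03); f=(robot.read_force()-f0)@n; print(x,round(f,2),nst(robot.read_position()).round(1))
    if f<-5: break
print(robot.read_t(),ferr("w1")[2],ferr("t1","top")[2])
```

```text
5.3083 [-0.45758011  0.40071681 -0.2044759 ] [[-14.23981872  50.94216316]] 0.012986769673629224
-13.0 0.61 [[-13.1  51.1]]
-12.0 0.46 [[-12.  51.]]
-11.0 0.61 [[-11.  51.]]
-10.0 -4.87 [[-10.6  50.5]]
-9.0 -10.27 [[-10.5  50.1]]Traceback (most recent call last):
  File "<stdin>", line 9, in <module>
  File "h.py", line 24, in ferr
    T=tool(); p,d=robot.grab_frame(name); np.savez(zf+".npz",p=p,d=d,T=T); return p,d,ringfit(p,d,cam(name,T))
                                                                                      ~~~~~~~^^^^^^^^^^^^^^^^^
  File "h.py", line 28, in ringfit
    k,l,s,c=cv2.connectedComponentsWithStats(m.astype(np.uint8)); i=1+np.argmax(s[1:,4]); v,u=np.nonzero(l==i)
                                                                      ~~~~~~~~~^^^^^^^^^
    return _wrapfunc(a, 'argmax', axis=axis, out=out, **kwds)
    return bound(*args, **kwds)
ValueError: attempt to get argmax of an empty sequence
```

Run:
```python
from h import *
R=rot(0,-1)
robot.dwell(.2); robot.servo_line(w(-45,51,13),R,.1); robot.servo_line(w(-45,60,75),R,.15)
p,d,r=None,None,None
for n in("wrist","side"):
    try: p,d,r=ferr("q"+n,n); print(n,r)
    except ValueError: print(n,"none"); p=np.load("q"+n+".npz")["p"]
    cv2.imwrite(f"pics/q{n}.png",p[:,:,::-1])
print(robot.read_t())
```

```text
wrist (array([22.8, 50.1]), 17.1, 1310)
side (array([19.9, 66. ]), 8.3, 16)
8.0333
```

View pics/qwrist.png

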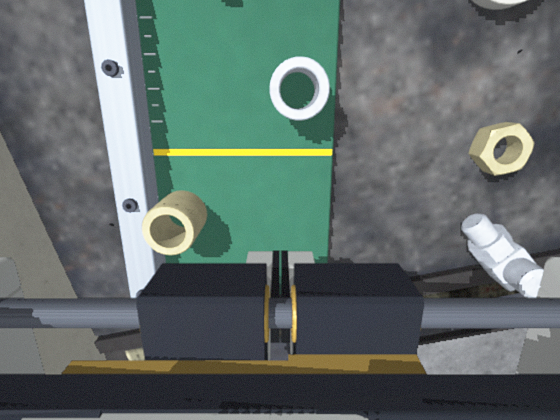

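The ferrule now touches the rail, with its ring at (22.8, 50.1) against an expected 23.8. Next I'll turn the tool 45° and slide the ferrule along the rail.

Run:
```python
from h import *
import sys
R=rot(-45,-1); c,s=np.cos(TH),np.sin(TH); B=np.array([[c,s],[-s,c]])
robot.goto(w(-18,92,75),R); robot.servo_line(w(-18,92,13),R,.15); f0=np.array(robot.read_force())
F=lambda: (B@(np.array(robot.read_force())-f0)[:2]).round(2)
robot.servo_line(w(-4,78,13),R,.06); print(F(),robot.read_t())
robot.servo_line(w(0,74,13),R,.02); print(F(),nst(robot.read_position()).round(1))
for y in(55,35,15,-5,-25,-45,-53):
    robot.servo_line(w(0,y,13),R,.045); f=F(); print(y,f,nst(robot.read_position()).round(1),round(robot.read_t(),1))
    if np.hypot(*f)>12: sys.exit("stop")
for y in np.arange(-54,-72,-1.):
    robot.servo_line(w(0,y,13),R,.025); f=F(); print(y,f)
    if f[1]>5: break
print(nst(robot.read_position()).round(1),robot.read_t())
```

```text
[-1.1  -0.03] 9.85
[-8.82  4.16] [[-0.9 74.4]]
55 [-22.53   9.69] [[-2.5 55.9]] 10.9stop
```

The 45° wedge squeezes too hard: ratio 0.43, close to self-locking. I'll back off, check the ferrule, and go again with a steeper face whose normal lies mostly along the rail.

Run:
```python
from h import *
R=rot(-45,-1)
robot.servo_line(w(-20,76,13),R,.1); robot.servo_line(w(-20,90,75),R,.15)
R=rot(-70,-1); robot.goto(w(5,95,75),R)
p,d,r=ferr("w3"); print(r,robot.read_t()); cv2.imwrite("pics/w3.png",p[:,:,::-1])
print(np.round(robot.ik(w(12,-53,13),R)))
```

```text
(array([21. , 35.5]), 16.4, 266) 12.3917
[  45.   18.  -37.   -0.  -35. -112.]
```

View pics/w3.png

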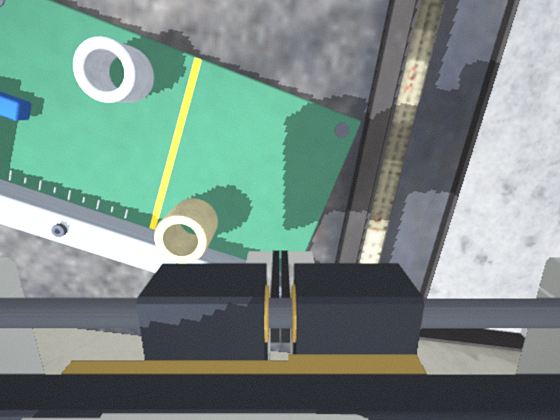

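The wrist view shows the ferrule upright against the rail, ring at (181, 236), and still short of the yellow line.

```bash
cat > slide.py <<'E'
from h import *
import sys
R=rot(-70,-1); c,s=np.cos(TH),np.sin(TH); B=np.array([[c,s],[-s,c]])
robot.servo_line(w(11,88,75),R,.2); robot.servo_line(w(11,88,13),R,.15); f0=np.array(robot.read_force())
F=lambda: (B@(np.array(robot.read_force())-f0)[:2]).round(2)
for y in(72,62,52,42,30,15,0,-15,-30,-45,-49):
    robot.servo_line(w(11,y,13),R,.045); f=F(); print(y,f,nst(robot.read_position()).round(1),round(robot.read_t(),1))
    if np.hypot(*f)>10: sys.exit("stop")
for y in np.arange(-50,-64,-1.):
    robot.servo_line(w(11,y,13),R,.025); f=F(); print(y,f)
    if f[1]>5: break
print(nst(robot.read_position()).round(1),robot.read_t())
E
python3 slide.py
```

```text
72 [-1.16 -0.13] [[11.2 71.8]] 13.7
62 [-0.49  0.32] [[11.  61.7]] 14.1
52 [-1.59  0.05] [[11.  51.7]] 14.5
42 [-0.9   0.19] [[11.  41.7]] 14.8
30 [-0.8  -0.32] [[11.  29.7]] 15.3
15 [-1.12  0.15] [[11.1 14.7]] 15.7
0 [-0.22 -0.29] [[11.1 -0.3]] 16.2
-15 [-1.1  -0.06] [[ 11.1 -15.3]] 16.7
-30 [-0.21 -0.97] [[ 11.1 -30.2]] 17.2
-45 [-0.7  -0.35] [[ 11.1 -45.3]] 17.7
-49 [-0.77 -0.75] [[ 11.  -49.1]] 17.9
-50.0 [-1.23  0.41]
-51.0 [-1.27 -0.24]
-52.0 [-0.29  0.41]
-53.0 [-0.38 -0.78]
-54.0 [-0.45 -0.06]
-55.0 [-1.41  2.37]
-56.0 [-3.39  5.55]
[[ 11.5 -55. ]] 19.675
```

The end stop was felt at TCP y≈−55, where −54 was expected. Now I'll back away along the face normal and check.

Run:
```python
from h import *
R=rot(-70,-1)
robot.dwell(.2); robot.servo_line(w(1,-25,13),R,.08); robot.servo_line(w(-5,-10,80),R,.15)
robot.goto(w(-15,10,150),R)
p,d,r=ferr("w4"); print(r,robot.read_t()); cv2.imwrite("pics/w4.png",p[:,:,::-1])
p,d=robot.grab_frame("side"); cv2.imwrite("pics/s4.png",cv2.resize(p[220:420,140:340,::-1],(600,600)))
```

```text
(array([ 21. , -85.6]), 16.1, 137) 21.4833
```

View pics/w4.png

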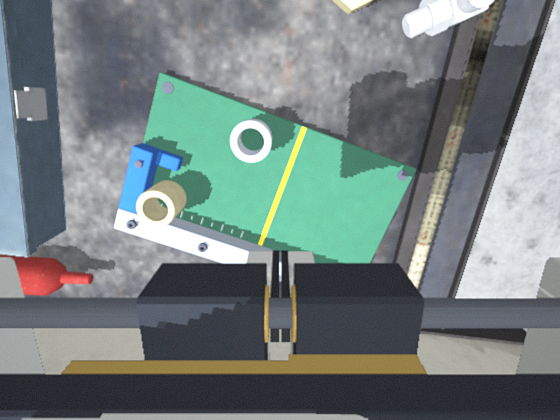

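View pics/s4.png

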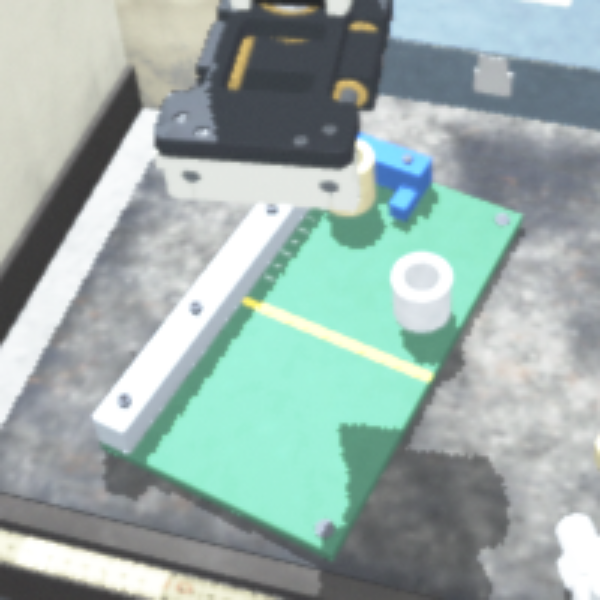

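The views show the ferrule upright in the pocket, ring at (155, 206) in the wrist view, and the steel ferrule untouched. I'll check the gap to the rail and stop using relative measurements from the same wrist frame.

Run:
```python
from h import *
z=np.load("w4.npz");p,d=z["p"],z["d"];C=cam("wrist",z["T"]);P=cloud(C,d);N=nst(P.reshape(-1,3)).reshape(*d.shape,2)
H=cv2.cvtColor(p,cv2.COLOR_RGB2HSV); Z=P[...,2]
def sel(m): v,u=np.nonzero(m&(d>0)); return np.c_[u,v]
m=sel((Z>.040)&(Z<.050)&(abs(N[...,0]-20)<30)&(abs(N[...,1]+85)<30)); W=nst(cast(C,m,.044)); print("ring",cv2.minEnclosingCircle(W.astype(np.float32)),len(m),np.median(P[m[:,1],m[:,0],2]))
m=sel((Z>.026)&(Z<.033)&(H[...,1]<50)&(N[...,0]>28)&(N[...,0]<66)&(N[...,1]>-118)&(N[...,1]<20)); W=nst(cast(C,m,.030))
for a in(-110,-90,-70,-50,-30,-10): k=W[abs(W[:,1]-a)<4]; print("rail",a,len(k),k[:,0].min().round(1) if len(k) else '',k[:,0].max().round(1) if len(k) else '')
b=(H[...,0]>100)&(H[...,0]<125)&(H[...,1]>120)
m=sel(b&(Z>.026)&(Z<.034)&(N[...,1]<-60)); W=nst(cast(C,m,.030)); 
for a in(-12,-2,5): k=W[abs(W[:,0]-a)<3]; print("stop",a,len(k),k[:,1].min().round(1),k[:,1].max().round(1))
```

```text
ring ((21.85935401916504, -86.77044677734375), 17.225980758666992) 772 0.044457208813241805
rail -110 127 36.4 59.6
rail -90 126 46.2 59.5
rail -70 197 27.7 59.4
rail -50 191 37.8 59.6
rail -30 194 37.5 59.5
rail -10 150 38.2 56.4
stop -12 160 -121.4 -102.8
stop -2 120 -121.3 -102.8
stop 5 153 -121.5 -102.8
```

Taken from the same frame, the rail face is at about 38.5 and the ferrule's edge at 38.4. The stop face is at −102.8 and the ferrule's edge at −103.3. It touches both within measurement error, so I'm handing in.

```bash
python3 -c "
from rig import robot
print(robot.read_t(),robot.job_done())"
```

```text
the job is handed in; nothing more can be done
21.5333 None
```

The brass ferrule was pushed to the rail before the yellow line and slid into the corner pocket, where it measures within about 0.5 mm of both rail and end stop; the arm is clear, and the job was handed in at 21.5 s, though no verdict came back.

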